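# Pack the lens repair tray

### The job

Pack the wooden carrying tray for the lens repair: lay each of the three ridge-topped glass prism sections, ridge up, flat in the slot made for its length (they are glass, so set them down, do not drop them), and slip the larger nickel collar ring over the tray's post until it rests on the plate. Leave the flat-topped glass bar and the smaller ring lying where they are; they do not belong to this repair.

Things in the scene. Friction and masses are not known exactly. Their poses are not given: they have to be found in the camera images.
- prism_long_c (a point): The longest glass prism section, loose on the table, ridge up: 100 mm long (its x axis), 32 mm wide (y), 46 mm high (z up). Its two long sides are upright to 30 mm above its underside, then slope at 45 degrees to a ridge along the middle. Clear glass, about 0.30 kg. The point is its centre, half-way up (23 mm above its underside). Either way round is the same.
- prism_mid_c (a point): The middle-length glass prism section, loose on the table, ridge up: 78 mm long (its x axis), 32 mm wide (y), 46 mm high (z up). Its two long sides are upright to 30 mm above its underside, then slope at 45 degrees to a ridge along the middle. Sea-green glass, about 0.23 kg. The point is its centre, half-way up (23 mm above its underside). Either way round is the same.
- prism_short_c (a point): The shortest glass prism section, loose on the table, ridge up: 56 mm long (its x axis), 32 mm wide (y), 46 mm high (z up). Its two long sides are upright to 30 mm above its underside, then slope at 45 degrees to a ridge along the middle. Clear glass, about 0.17 kg. The point is its centre, half-way up (23 mm above its underside). Either way round is the same.
- collar_c (a point): The lens collar: the larger of two nickel-plated rings, loose, standing flat; outside diameter 56 mm, bore 36 mm, 30 mm high, about 0.2 kg. The point is its centre, half-way up; z up.
- flat_bar_c (a point): A look-alike that is not a prism section: a sea-green glass bar with a flat top and no ridge, 78 mm long (x), 32 mm wide (y), 30 mm high, loose on the table. The point is its centre, half-way up.
- small_ring_c (a point): A look-alike that is not the collar: the smaller nickel-plated ring, outside diameter 40 mm, bore 25 mm, 30 mm high, loose on the table. The point is its centre, half-way up.
- slot_long: The tray's long slot, fixed: a dark wooden plate 132 x 64 mm, 6 mm thick; on it a pale curb (6 mm high, 6 mm thick) encloses a pocket 120 mm long (x) by 52 mm wide (y). Origin under the plate's middle, x along the slot, z up; pocket floor 6 mm, curb top 12 mm above it. The slots and the post seat lie two by two in a tray (312 x 204 mm, rim 16 mm above the table) in changing order.
- slot_mid: The tray's middle slot, fixed: a dark wooden plate 132 x 64 mm, 6 mm thick; on it a pale curb (6 mm high, 6 mm thick) encloses a pocket 98 mm long (x) by 52 mm wide (y). Origin under the plate's middle, x along the slot, z up; pocket floor 6 mm, curb top 12 mm above it. The slots and the post seat lie two by two in a tray (312 x 204 mm, rim 16 mm above the table) in changing order.
- slot_short: The tray's short slot, fixed: a dark wooden plate 132 x 64 mm, 6 mm thick; on it a pale curb (6 mm high, 6 mm thick) encloses a pocket 76 mm long (x) by 52 mm wide (y). Origin under the plate's middle, x along the slot, z up; pocket floor 6 mm, curb top 12 mm above it. The slots and the post seat lie two by two in a tray (312 x 204 mm, rim 16 mm above the table) in changing order.
- post_seat: The post seat of the tray, fixed: the same dark plate (132 x 64 mm, 6 mm thick) without a curb, with an upright round wooden post in its middle, 16 mm in diameter and 22 mm high above the plate. The origin is under the middle of the plate, below the post's axis; the plate's top is 6 mm and the post's top 28 mm above it.

How it is judged (in metres and radians):
At the end, for the whole second after the job is handed in: Each prism lies level, ridge up, on the floor of the slot of its own length (within 12 mm of its centre, 4 mm in height); the collar lies flat round the post (12 mm, 4 mm); all released and at rest; flat bar and small ring within 20 mm of their starts (x of prism_long_c in the frame of slot_long between -0.012 and 0.012 m and y of prism_long_c in the frame of slot_long between -0.012 and 0.012 m and z of prism_long_c in the frame of slot_long between 0.025 and 0.033 m and angle between each of prism_long_c, prism_mid_c, prism_short_c, collar_c's own z axis and vertical below 0.1 rad and angle between the x axis of prism_long_c and the x axis of slot_long, either way round below 0.4 rad and x of prism_mid_c in the frame of slot_mid between -0.012 and 0.012 m and y of prism_mid_c in the frame of slot_mid between -0.012 and 0.012 m and z of prism_mid_c in the frame of slot_mid between 0.025 and 0.033 m and angle between the x axis of prism_mid_c and the x axis of slot_mid, either way round below 0.4 rad and x of prism_short_c in the frame of slot_short between -0.012 and 0.012 m and y of prism_short_c in the frame of slot_short between -0.012 and 0.012 m and z of prism_short_c in the frame of slot_short between 0.025 and 0.033 m and angle between the x axis of prism_short_c and the x axis of slot_short, either way round below 0.4 rad and horizontal distance between collar_c and post_seat below 0.012 m and z of collar_c in the frame of post_seat below 0.025 m and linear speed of each of prism_long, prism_mid, prism_short, collar below 0.02 m/s and distance of each of flat_bar_c, small_ring_c from where it was at the start of the episode below 0.02 m); the robot touches nothing.
It fails at once if the flat-topped glass bar that does not belong is moved (distance of flat_bar_c from where it was at the start of the episode above 0.02 m).
It fails at once if the small ring that does not belong is moved (distance of small_ring_c from where it was at the start of the episode above 0.02 m).
It fails at once if the longest glass prism is dropped (let go of more than about 20 mm above its slot) (height (world z) of prism_long_c above 0.06 m and contact force between the fingers and prism_long below 0.1 N).
It fails at once if the middle glass prism is dropped (let go of more than about 20 mm above its slot) (height (world z) of prism_mid_c above 0.06 m and contact force between the fingers and prism_mid below 0.1 N).
It fails at once if the shortest glass prism is dropped (let go of more than about 20 mm above its slot) (height (world z) of prism_short_c above 0.06 m and contact force between the fingers and prism_short below 0.1 N).
It also fails if it takes over 112 s, if anything falls off the work surface, if the arm or the gripper's body presses on something with over 40 N, if the wrist force passes 120 N, or if a joint passes its speed limit or range.

### The arm

A 6-joint arm with a two-finger parallel gripper is mounted at the origin on the work surface. World frame = base frame: x ahead of the robot, y to its left, z up, the work surface at z = 0. Lengths are in m, angles in degrees, forces in N, time in s.
With the tool pointing down it reaches from about 0.25 to 0.725 m from the base axis. Payload 9.7 kg.
Tool frame: the origin (TCP) lies where the fingers leave the gripper's body, on its centre line; the fingertips stand 73 mm ahead of it and the grasp point (between the pads) lies 54 mm ahead of it; z points along the fingers, y is the line along which they close (so a half turn about z gives the same grasp; the last joint's range is limited). The gripper opens to 85 mm and grips with 20 to 120 N. Pads are 22 mm wide; open, the fingers measure 114 mm over their backs; the gripper's body (76 mm by 85 mm) begins 54 mm behind the grasp point. The pads swing forward as they close: fully open they stand 13 mm farther back than shut.
Start: joints at [-63.197, 4.979, 10.078, 95.1, 0, 90], TCP at [0.248, -0.491, 0.304] pointing down, gripper open.
Joint ranges: [-179.16, 179.16], [-48.56, 103.87], [-65.8, 70.77], [-126.05, 130.52], [-82.76, 87.17], [-180, 180]. Speed limits (degrees/s): [127.2, 127.2, 147.25, 180, 180, 180].

### API

Orientations are given as [roll, pitch, yaw] about the fixed x, y, z axes, in that order (R = Rz(yaw) Ry(pitch) Rx(roll)).
In Python, from workcell import sensors, imaging, bot gives the robot as it stands.
- The arm moves only by the tool apply_moves, never from a script. Its argument "rows" is a list of rows, each a list of 3 entries, a list of its own where there are three numbers: the shift along the tool's x, y, z in units of 10 cm (1.0 is 10 cm), then the turn, a rotation vector about the tool's x, y, z in units of 30 degrees (1.0 is 30 degrees), then the opening, from 0 (shut) to 1 (fully open). A call has 1 to 20 rows; each row is the pose to reach, as a shift and turn from the pose commanded when the call began, along the tool's axes at that moment; what a row does not reach only later rows make up. A row lasts 1/10 s, in which the tool goes at most 50 mm and 8.59 degrees, less where a joint would pass 70% of its speed; a pose out of reach is approached as far as the arm can. A call with a number of a shift or a turn outside -1 to 1 is refused whole. A call with a gripper value outside its range is refused whole. The fingers move at their own pace and stop on an object; "force" is the grip in N (left out, the last holds). Time passes only in rows, so rows that repeat a pose let the fingers close. It gives the time, the measured TCP pose, the force, the opening and the grip force at its end, in the units of the state.
- sensors.get_obs(): the state, without advancing time (a new reading comes with each control period).
- imaging.camera(name): name is "scene" or "top" or "wrist"; returns (picture, depth): 400x640x3 uint8, red, green, blue; 400x640 float32, m along the optical axis (not along the pixel's ray), 0 where there is no reading.
- imaging.get_calibration(name): a dict with "intrinsics" (3x3 intrinsics, pixels), "world_from_camera" (4x4, takes a point from camera to world coordinates). Camera axes: x right, y down, z forward; pixel columns grow to the right and rows downward; lengths in m; the calibration is good to about 2 mm. A picture is of the moment at which its call begins: read the wrist's pose just before it. get_calibration takes no time and is no camera call; for the wrist camera it gives the pose at the moment of the call.
- bot.job_done(): hands the job in; it is judged then, once.
The state is a dict: "time": time; "q": joint angles; "qd": joint speeds; "joint_efforts": joint torques, N m; "ee_pos": TCP position; "tcp_rot": TCP orientation; "wrist_force": force on the tool from outside, world axes, zero at the start; "torque": the same for the moment, N m; "opening": finger opening in m; "grasp_force": force on a finger pad.
Only numpy, scipy, OpenCV 4.12 (cv2) and the standard library are available. Lean on these libraries where they do the work, as an engineer would, in place of code of your own. Each camera call takes 0.05 s, during which the arm holds its last target. There are 200 camera calls.

## Working session

There is one attempt and no reset: what is moved stays moved. The work goes in short steps, Python scripts to look and compute and a tool call to move; the robot and the scene stay as the last step left them, time stands still between calls to the robot, and variables do not carry over. Pictures are saved under pics/ and viewed, at most 14 in all, crops included, and the job is handed in when it is done.

Besides the shell and the picture viewer there is one more tool, called after "Request:" by a JSON object that holds its "op" and its "data", one argument or row to a line. apply_moves: Moves the arm, as the interface text tells. Its arguments: {"type":"object","properties":{"rows":{"type":"array"},"force":{"type":"number"}},"required":["rows"]}

```bash
mkdir -p pics
python3 - <<'E'
from workcell import sensors, imaging, bot
import cv2, numpy as np
print(sensors.get_obs())
for n in ("top","scene"):
    p,d=imaging.camera(n); cv2.imwrite(f"pics/{n}0.png",p[:,:,::-1]); np.save(f"pics/{n}0.npy",d)
    c=imaging.get_calibration(n); print(n,c["intrinsics"],c["world_from_camera"])
E
```

```text
{'time': 0.0, 'q': array([-6.31956947e+01,  5.01028058e+00,  1.00344360e+01,  9.50996203e+01,
        4.08420924e-04,  8.99983217e+01]), 'qd': array([ 0.001233  , -0.08520169, -0.02325181,  0.03197154, -0.00594297,
       -0.07972889]), 'joint_efforts': array([-1.15671955e-03, -5.20385671e+01,  4.64806116e+01,  1.60774996e-02,
       -1.79836529e-04, -3.44330900e-06]), 'ee_pos': array([ 0.24795984, -0.49078205,  0.30319071]), 'tcp_rot': array([-1.79924535e+02, -4.10631064e-04,  2.68059830e+01]), 'wrist_force': array([ 0.65700058, -0.45312605,  0.02411338]), 'torque': array([ 0.02053382, -0.03497064,  0.02338587]), 'grasp_force': 0.0, 'opening': 0.08526606182120709}
top [[486.04745822   0.         320.72893758]
 [  0.         486.04745822 204.2172853 ]
 [  0.           0.           1.        ]] [[ 0.02051341 -0.99185483  0.1257108   0.39988717]
 [-0.99975837 -0.01935653  0.01041746  0.00768746]
 [-0.00789928 -0.12589412 -0.99201223  1.3273251 ]
 [ 0.          0.          0.          1.        ]]
scene [[503.96895302   0.         319.12651665]
 [  0.         503.96895302 201.87557552]
 [  0.           0.           1.        ]] [[ 0.82513468  0.33854971 -0.45225751  1.23344984]
 [ 0.56479828 -0.51203863  0.64716253 -0.99906092]
 [-0.01247663 -0.78943051 -0.61371313  0.99602138]
 [ 0.          0.          0.          1.        ]]
```

View pics/top0.png

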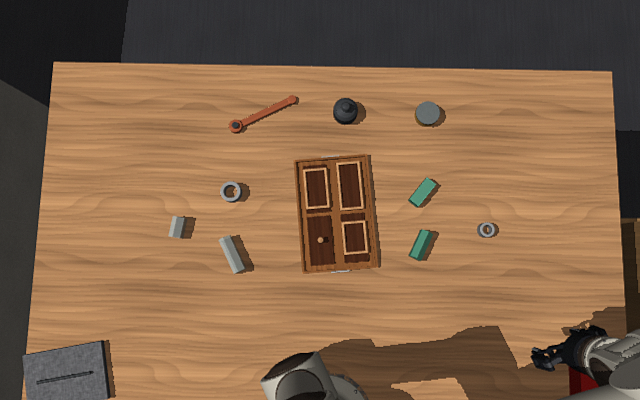

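View pics/scene0.png

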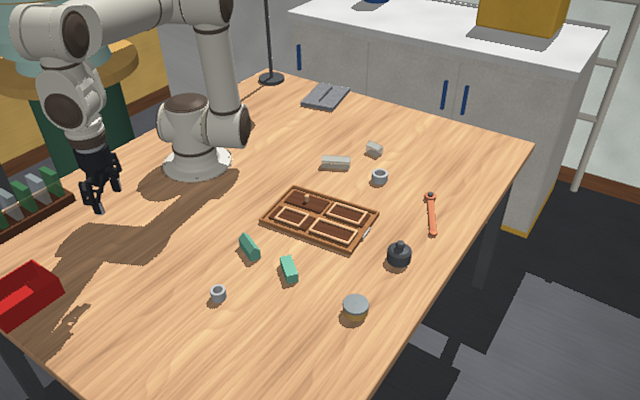

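The top view shows the clear short prism (177,227), clear long prism (232,254), large ring (231,191), tray at (337,213), two green bars at (423,192) and (421,244), and the small ring at (487,230). I'll enlarge these areas and use depth to find the ridges.

```bash
cat > h.py <<'E'
import numpy as np, cv2
from workcell import sensors, imaging
def world(d,c):
    K,T=c["intrinsics"],c["world_from_camera"]
    v,u=np.mgrid[0:d.shape[0],0:d.shape[1]]
    P=np.stack([(u-K[0,2])/K[0,0]*d,(v-K[1,2])/K[1,1]*d,d],-1)
    return P@T[:3,:3].T+T[:3,3]
E
python3 - <<'E'
from h import *
p=cv2.imread("pics/top0.png"); d=np.load("pics/top0.npy")
W=world(d,imaging.get_calibration("top"))
tb=W[270:300,150:500,2]; print("table z",np.median(tb))
for n,(u0,u1,v0,v1) in dict(short=(160,200,210,245),long=(212,252,228,280),collar=(214,250,175,208),green1=(404,445,172,213),green2=(404,440,224,266),ring=(472,505,216,245)).items():
    w=W[v0:v1,u0:u1]; m=w[...,2]-np.median(tb)>0.012
    q=w[m]; r=cv2.minAreaRect(q[:,:2].astype(np.float32)*1000)
    top=np.percentile(q[:,2],97)
    print(n,m.sum(),"mean",q.mean(0).round(4),"rect",np.round(r[0],1),np.round(r[1],1),round(r[2],1),"top",round(float(top),4))
a=cv2.resize(p[150:280,290:385],None,fx=4,fy=4,interpolation=cv2.INTER_CUBIC)
b=cv2.resize(p[172:280,162:256],None,fx=2.4,fy=2.4,interpolation=cv2.INTER_CUBIC)
c=cv2.resize(p[172:264,404:504],None,fx=2.4,fy=2.4,interpolation=cv2.INTER_CUBIC)
o=np.zeros((540,660,3),np.uint8); o[:a.shape[0],:a.shape[1]]=a; o[:b.shape[0],400:400+b.shape[1]]=b; o[280:280+c.shape[0],400:400+c.shape[1]]=c
cv2.imwrite("pics/crop1.png",o)
E
```

```text
table z -0.0010086763263266185
short 297 mean [0.4914 0.3914 0.0784] rect [462.9 214.3] [428.4  55.9] 80.5 top 1.3273
long 503 mean [0.4256 0.251  0.059 ] rect [397.7 161. ] [292.5  91.9] 73.4 top 0.0478
collar 235 mean [0.591  0.2621 0.055 ] rect [497.1 157. ] [352.2  53.6] 48.3 top 0.0347
green1 364 mean [ 0.6025 -0.2497  0.0318] rect [ 507.3 -144.1] [ 42.5 369.4] 41.8 top 0.0341
green2 398 mean [ 0.4596 -0.2408  0.0583] rect [ 420.4 -143.9] [ 72.7 297.2] 21.4 top 0.0477
ring 159 mean [ 0.5024 -0.4105  0.0582] rect [ 446.2 -220. ] [ 38.9 463.1] 16.3 top 0.0347
```

View pics/crop1.png

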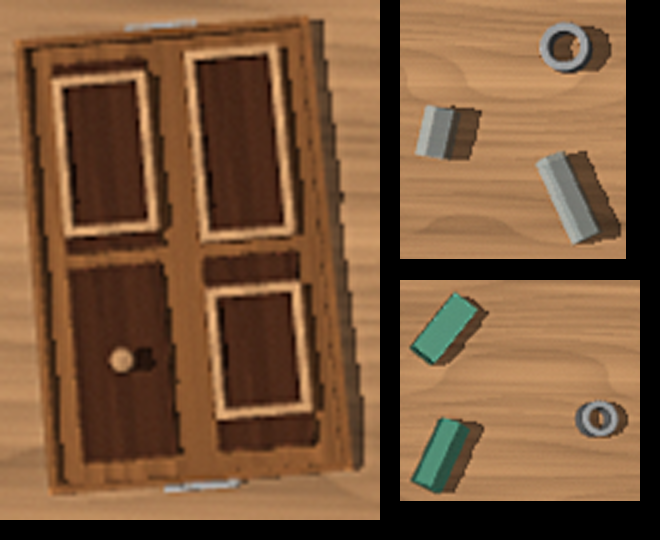

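Tray crop: mid slot is top left, long slot top right, short slot bottom right, post at bottom left (121,359). By depth the lower green bar is the ridged one and the upper one is flat.

Run:
```python
from h import *
p=cv2.imread("pics/top0.png"); d=np.load("pics/top0.npy"); C=imaging.get_calibration("top")
W=world(d,C); K,T=C["intrinsics"],C["world_from_camera"]
def ray(uv,z):
    uv=np.atleast_2d(uv).astype(float); r=np.c_[(uv-K[:2,2])/[K[0,0],K[1,1]],np.ones(len(uv))]@T[:3,:3].T
    return T[:3,3]+r*((z-T[2,3])/r[:,2])[:,None]
for n,(u0,u1,v0,v1) in dict(short=(160,200,210,245),long=(212,252,228,280),collar=(214,250,175,208),green1=(404,445,172,213),green2=(404,440,224,266),ring=(472,505,216,245)).items():
    w=W[v0:v1,u0:u1]; m=(w[...,2]>0.015)&(w[...,2]<.08)
    q=w[m]; r=cv2.minAreaRect(q[:,:2].astype(np.float32)*1000)
    t=q[q[:,2]>np.percentile(q[:,2],97)-0.006]; l=cv2.fitLine(t[:,:2].astype(np.float32),cv2.DIST_L2,0,.001,.001).ravel()
    print(n,m.sum(),"rect",np.round(r[0],1),np.round(r[1],1),round(r[2],1),"top c",t.mean(0).round(4),"dir",np.degrees(np.arctan2(l[1],l[0])).round(1))
s={'mid':[(52,80),(145,70),(160,230),(65,240)],'long':[(183,52),(275,44),(300,232),(203,242)],'short':[(205,290),(300,282),(314,410),(220,420)]}
for n,c in s.items():
    P=ray(np.array(c)/4+[290-.4,150-.4],0.012); e=(P[0]+P[1]-P[2]-P[3])/2; w=(P[0]+P[3]-P[1]-P[2])/2
    print(n,P.mean(0).round(4),"yaw",np.degrees(np.arctan2(e[1],e[0])).round(1),"L,W",np.linalg.norm(e).round(4),np.linalg.norm(w).round(4))
print("post",ray(np.array([121,359])/4+[290-.4,150-.4],0.028).round(4))
print("depth post", W[235:245,316:325,2].max())
```

```text
short 280 rect [495.5 408.1] [34.6 55.7] 81.4 top c [0.4969 0.4071 0.043 ] dir -6.0
long 488 rect [425.8 257.5] [99.5 33.5] 26.8 top c [0.4237 0.2561 0.0431] dir 27.3
collar 222 rect [595.1 267.8] [55.2 53.7] 71.1 top c [0.5954 0.2677 0.0305] dir -41.4
green1 357 rect [ 604.5 -251.9] [32.2 79.4] 51.9 top c [ 0.6032 -0.251   0.0305] dir -38.3
green2 385 rect [ 460.5 -247.7] [32.8 77.4] 65.7 top c [ 0.4607 -0.2478  0.0427] dir -24.0
ring 143 rect [ 505.6 -422. ] [39.  38.8] 69.3 top c [ 0.5045 -0.4227  0.0295] dir 30.1
mid [0.6104 0.0354 0.012 ] yaw 6.2 L,W 0.1114 0.0647
long [ 0.621  -0.0566  0.012 ] yaw 7.5 L,W 0.132 0.065
short [ 0.4786 -0.0717  0.012 ] yaw 7.1 L,W 0.0876 0.0642
post [[0.4699 0.0217 0.028 ]]
depth post 0.04096981495377605
```

```bash
cat >> h.py <<'E'
def plan(x,y,z,yaw,P=None,yw=None):
    """print call-sized steps (tool units) from the present/given pose to x,y,z,yaw"""
    o=sensors.get_obs()
    P=np.array(o["ee_pos"] if P is None else P); yw=o["tcp_rot"][2] if yw is None else yw
    G=np.array([x,y,z]); dy=(yaw-yw+90)%180-90
    for n in range(1,20):
        out=[];w=yw;ok=True
        for k in range(n):
            c,s=np.cos(np.radians(w)),np.sin(np.radians(w)); D=(G-P)/n
            t=np.array([c*D[0]+s*D[1],s*D[0]-c*D[1],-D[2]])*10; r=-dy/n/30
            ok&=bool(np.abs(t).max()<=1 and abs(r)<=1); out.append((t.round(3),round(r,3))); w+=dy/n
        if ok: break
    print("goal",np.round(G,3),"yaw",round(w,1)); [print("  ",a.tolist(),b) for a,b in out]
    return G,w
E
python3 - <<'E'
from h import *
d=np.load("pics/top0.npy"); W=world(d,imaging.get_calibration("top"))
c=W[...,:2]; a=np.radians(6.2); ctr=np.array([.545,-.0177]); e=np.array([np.cos(a),np.sin(a)]); f=np.array([-e[1],e[0]])
X=(c-ctr)@e; Y=(c-ctr)@f
for x0 in (.07,-.07):
  print(x0,[(int(y),int(1000*np.median(W[(abs(X-x0)<.03)&(abs(Y*1000-y)<2),2]))) for y in range(-108,112,4)])
plan(.4605,-.2477,.16,-24)
E
```

```text
0.07 [(-108, 0), (-104, 0), (-100, 15), (-96, 12), (-92, 7), (-88, 7), (-84, 7), (-80, 6), (-76, 17), (-72, 17), (-68, 13), (-64, 13), (-60, 12), (-56, 13), (-52, 12), (-48, 12), (-44, 12), (-40, 12), (-36, 13), (-32, 12), (-28, 13), (-24, 13), (-20, 13), (-16, 19), (-12, 9), (-8, 7), (-4, 6), (0, 7), (4, 7), (8, 5), (12, 6), (16, 18), (20, 16), (24, 13), (28, 12), (32, 13), (36, 13), (40, 13), (44, 12), (48, 12), (52, 12), (56, 13), (60, 13), (64, 12), (68, 13), (72, 14), (76, 18), (80, 8), (84, 6), (88, 5), (92, 7), (96, 8), (100, 14), (104, 1), (108, -1)]
-0.07 [(-108, 0), (-104, 0), (-100, 14), (-96, 13), (-92, 7), (-88, 6), (-84, 7), (-80, 6), (-76, 19), (-72, 17), (-68, 12), (-64, 13), (-60, 12), (-56, 13), (-52, 12), (-48, 12), (-44, 13), (-40, 12), (-36, 13), (-32, 12), (-28, 13), (-24, 13), (-20, 14), (-16, 18), (-12, 9), (-8, 6), (-4, 7), (0, 7), (4, 7), (8, 6), (12, 7), (16, 10), (20, 12), (24, 13), (28, 13), (32, 12), (36, 12), (40, 14), (44, 13), (48, 15), (52, 12), (56, 12), (60, 12), (64, 12), (68, 13), (72, 12), (76, 13), (80, 9), (84, 8), (88, 6), (92, 6), (96, 8), (100, 15), (104, 11), (108, 0)]
goal [ 0.46  -0.248  0.16 ] yaw -24.0
   [0.998, -0.404, 0.477] 0.564
   [0.837, -0.677, 0.477] 0.564
   [0.603, -0.891, 0.477] 0.564
```

Request:
{"op": "apply_moves", "data": {
  "rows": [
    [[0.25,-0.1,0.1],[0,0,0.14],1],
    [[0.5,-0.2,0.2],[0,0,0.28],1],
    [[0.75,-0.3,0.35],[0,0,0.42],1],
    [[1.0,-0.4,0.48],[0,0,0.56],1]
  ],
  "force": 60
}}

```text
time: 0.5
ee_pos: [0.3197, -0.4092, 0.2549]
tcp_rot: [-180.0, 0.0, 9.8]
wrist_force: [0.2, -0.7, 0.3]
opening: 0.0856
grasp_force: 0.0
```

Request:
{"op": "apply_moves", "data": {
  "rows": [
    [[0.21,-0.17,0.12],[0,0,0.14],1],
    [[0.42,-0.34,0.24],[0,0,0.28],1],
    [[0.63,-0.51,0.36],[0,0,0.42],1],
    [[0.84,-0.68,0.48],[0,0,0.56],1]
  ]
}}

```text
time: 0.9
ee_pos: [0.3906, -0.3275, 0.2071]
tcp_rot: [-180.0, 0.0, -7.0]
wrist_force: [0.5, 0.2, 0.1]
opening: 0.0852
grasp_force: 0.0
```

Request:
{"op": "apply_moves", "data": {
  "rows": [
    [[0.15,-0.22,0.12],[0,0,0.14],1],
    [[0.3,-0.45,0.24],[0,0,0.28],1],
    [[0.45,-0.67,0.36],[0,0,0.42],1],
    [[0.6,-0.89,0.48],[0,0,0.56],1],
    [[0.6,-0.89,0.48],[0,0,0.56],1],
    [[0.6,-0.89,0.48],[0,0,0.56],1],
    [[0.6,-0.89,0.48],[0,0,0.56],1]
  ]
}}

```text
time: 1.6
ee_pos: [0.46, -0.2477, 0.1602]
tcp_rot: [180.0, -0.0, -23.6]
wrist_force: [-0.5, 0.0, -0.0]
opening: 0.0854
grasp_force: 0.0
```

```bash
cat >> h.py <<'E'
def look(name,zmin,near,R=.08,save=True):
    """wrist view: fit rectangle of points above zmin near a world xy"""
    c=imaging.get_calibration("wrist"); p,d=imaging.camera("wrist"); W=world(d,c)
    if save: cv2.imwrite(f"pics/{name}.png",p[:,:,::-1])
    m=(d>.02)&(W[...,2]>zmin)&(W[...,2]<.07)&(np.hypot(W[...,0]-near[0],W[...,1]-near[1])<R)
    q=W[m]
    if len(q)<50: print("few",len(q)); return
    r=cv2.minAreaRect(q[:,:2].astype(np.float32)*1000); print(name,m.sum(),np.round(r[0],1),np.round(r[1],1),round(r[2],1),"top",np.percentile(q[:,2],98).round(4))
E
python3 - <<'E'
from h import *
look("w1",.012,(.46,-.248)); print(sensors.get_obs()["ee_pos"],sensors.get_obs()["tcp_rot"])
plan(.4605,-.2477,.082,-24)
E
```

```text
w1 5367 [ 462.  -249.6] [32.  78.5] 65.5 top 0.0464
[ 0.45996876 -0.24791149  0.16033181] [ 1.79990625e+02 -3.01204280e-02 -2.36065753e+01]
goal [ 0.46  -0.248  0.082] yaw -24.0
   [0.004, -0.004, 0.783] 0.013
```

Request:
{"op": "apply_moves", "data": {
  "rows": [
    [[0.02,0.01,0.2],[0,0,0.03],1],
    [[0.02,0.01,0.4],[0,0,0.03],1],
    [[0.02,0.01,0.6],[0,0,0.03],1],
    [[0.02,0.01,0.78],[0,0,0.03],1],
    [[0.02,0.01,0.78],[0,0,0.03],1],
    [[0.02,0.01,0.78],[0,0,0.03],0.3],
    [[0.02,0.01,0.78],[0,0,0.03],0.2],
    [[0.02,0.01,0.78],[0,0,0.03],0.1],
    [[0.02,0.01,0.78],[0,0,0.03],0.0],
    [[0.02,0.01,0.78],[0,0,0.03],0.0],
    [[0.02,0.01,0.78],[0,0,0.03],0.0],
    [[0.02,0.01,0.78],[0,0,0.03],0.0],
    [[0.02,0.01,0.78],[0,0,0.03],0.0]
  ]
}}

```text
time: 2.95
ee_pos: [0.4622, -0.2493, 0.083]
tcp_rot: [180.0, -0.1, -24.5]
wrist_force: [-0.0, 0.1, 5.5]
opening: 0.0307
grasp_force: 61.8
```

Run:
```python
from h import *
P=sensors.get_obs()["ee_pos"]; print(P)
g=plan(P[0],P[1],.16,-24)
plan(.6104,.0354,.16,6.2,*g)
```

```text
[ 0.46217844 -0.24926937  0.08304784]
goal [ 0.462 -0.249  0.16 ] yaw -24.0
   [0.0, -0.0, -0.77] -0.016
goal [0.61  0.035 0.16 ] yaw 6.2
   [0.049, -0.801, -0.0] -0.252
   [0.154, -0.787, -0.0] -0.252
   [0.256, -0.76, -0.0] -0.252
   [0.354, -0.72, -0.0] -0.252
```

Request:
{"op": "apply_moves", "data": {
  "rows": [
    [[0,0,-0.1],[0,0,0],0],
    [[0,0,-0.3],[0,0,0],0],
    [[0,0,-0.5],[0,0,0],0],
    [[0,0,-0.77],[0,0,0],0],
    [[0,0,-0.77],[0,0,0],0]
  ]
}}

```text
time: 3.45
ee_pos: [0.4629, -0.2496, 0.1628]
tcp_rot: [180.0, -0.3, -24.5]
wrist_force: [0.8, 0.2, -2.1]
opening: 0.0308
grasp_force: 60.8
```

Request:
{"op": "apply_moves", "data": {
  "rows": [
    [[0.01,-0.2,0],[0,0,-0.06],0],
    [[0.02,-0.4,0],[0,0,-0.12],0],
    [[0.04,-0.6,0],[0,0,-0.18],0],
    [[0.05,-0.8,0],[0,0,-0.25],0]
  ]
}}

```text
time: 3.85
ee_pos: [0.4994, -0.1775, 0.1578]
tcp_rot: [-180.0, 0.1, -16.9]
wrist_force: [0.7, -0.9, -2.8]
opening: 0.0309
grasp_force: 60.7
```

Request:
{"op": "apply_moves", "data": {
  "rows": [
    [[0.04,-0.2,0],[0,0,-0.06],0],
    [[0.08,-0.4,0],[0,0,-0.12],0],
    [[0.12,-0.6,0],[0,0,-0.18],0],
    [[0.15,-0.79,0],[0,0,-0.25],0]
  ]
}}

```text
time: 4.25
ee_pos: [0.5368, -0.1062, 0.1578]
tcp_rot: [-180.0, 0.1, -9.4]
wrist_force: [-0.9, 0.4, -3.9]
opening: 0.0308
grasp_force: 60.7
```

Request:
{"op": "apply_moves", "data": {
  "rows": [
    [[0.06,-0.2,0],[0,0,-0.06],0],
    [[0.13,-0.4,0],[0,0,-0.12],0],
    [[0.2,-0.6,0],[0,0,-0.18],0],
    [[0.26,-0.76,0],[0,0,-0.25],0]
  ]
}}

```text
time: 4.65
ee_pos: [0.5751, -0.0354, 0.1578]
tcp_rot: [-180.0, 0.1, -1.9]
wrist_force: [0.1, 0.2, -3.0]
opening: 0.0308
grasp_force: 60.7
```

Request:
{"op": "apply_moves", "data": {
  "rows": [
    [[0.09,-0.2,0],[0,0,-0.06],0],
    [[0.18,-0.4,0],[0,0,-0.12],0],
    [[0.27,-0.56,0],[0,0,-0.18],0],
    [[0.35,-0.72,0],[0,0,-0.25],0],
    [[0.35,-0.72,0],[0,0,-0.25],0],
    [[0.35,-0.72,0],[0,0,-0.25],0],
    [[0.35,-0.72,0],[0,0,-0.25],0]
  ]
}}

```text
time: 5.35
ee_pos: [0.6124, 0.0339, 0.1588]
tcp_rot: [180.0, 0.0, 5.5]
wrist_force: [0.1, 0.1, -2.2]
opening: 0.0308
grasp_force: 60.6
```

Run:
```python
from h import *
look("w2",.02,(.6104,.0354))
print(sensors.get_obs()); plan(.6104,.0354,.095,6.2)
```

```text
w2 2920 [614.4  18.1] [106.3  98.1] 5.9 top 0.0219
{'time': 5.4, 'q': array([ 3.15932844e+00,  1.32158295e+01,  3.34157376e+00,  8.01375338e+01,
       -9.23286001e-03,  1.77695598e+02]), 'qd': array([-0.2265647 , -0.28247789, -0.06175558, -0.0461548 , -0.0134379 ,
        0.04527755]), 'joint_efforts': array([ 3.96745205e-01, -6.28175569e+01,  4.83455658e+01, -1.15119852e-02,
        1.09890854e-02, -4.42560340e-03]), 'ee_pos': array([0.612345  , 0.03376511, 0.15887205]), 'tcp_rot': array([1.79991249e+02, 1.21511840e-02, 5.46373075e+00]), 'wrist_force': array([-0.94784142, -0.06491385, -3.58770405]), 'torque': array([-0.01157001, -0.01919821,  0.04377067]), 'grasp_force': 60.62940822914243, 'opening': 0.03067069537721121}
goal [0.61  0.035 0.095] yaw 6.2
   [-0.018, -0.018, 0.639] -0.025
```

View pics/w2.png

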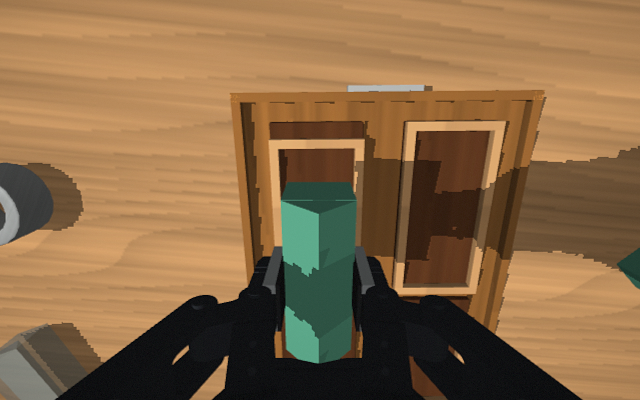

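The prism is held straight. The long slot's outer curb corners are at about (405,121), (507,121), (477,298) and (393,291), and the mid slot's far end runs from (269,141) to (366,139).

Run:
```python
from h import *
C=imaging.get_calibration("wrist");K,T=C["intrinsics"],C["world_from_camera"]
def ray(uv,z):
    uv=np.atleast_2d(uv).astype(float); r=np.c_[(uv-K[:2,2])/[K[0,0],K[1,1]],np.ones(len(uv))]@T[:3,:3].T
    return T[:3,3]+r*((z-T[2,3])/r[:,2])[:,None]
L=ray([(405,121),(507,121),(477,298),(393,291)],.018); print(L.round(4),L.mean(0))
M=ray([(269,141),(366,139)],.018); f=M.mean(0); u=M[0]-M[1]; u/=np.linalg.norm(u); ax=np.array([u[1],-u[0],0])
print(M.round(4),"yaw",np.degrees(np.arctan2(ax[1],ax[0])),"centre",f-ax*.055)
```

```text
[[ 0.6825 -0.0171  0.018 ]
 [ 0.6889 -0.0844  0.018 ]
 [ 0.5519 -0.0995  0.018 ]
 [ 0.5521 -0.0313  0.018 ]] [ 0.61886329 -0.05808006  0.018     ]
[[0.6609 0.0721 0.018 ]
 [0.6684 0.007  0.018 ]] yaw 6.5601244631049855 centre [0.61003118 0.03323834 0.018     ]
```

Request:
{"op": "apply_moves", "data": {
  "rows": [
    [[-0.02,-0.01,0.15],[0,0,-0.02],0],
    [[-0.02,-0.01,0.35],[0,0,-0.02],0],
    [[-0.02,-0.01,0.5],[0,0,-0.02],0],
    [[-0.02,-0.01,0.58],[0,0,-0.02],0],
    [[-0.02,-0.01,0.61],[0,0,-0.02],0],
    [[-0.02,-0.01,0.63],[0,0,-0.02],0],
    [[-0.02,-0.01,0.63],[0,0,-0.02],0],
    [[-0.02,-0.01,0.63],[0,0,-0.02],0]
  ]
}}

```text
time: 6.2
ee_pos: [0.6105, 0.035, 0.0971]
tcp_rot: [180.0, -0.0, 6.1]
wrist_force: [-5.2, -0.6, 5.5]
opening: 0.0305
grasp_force: 61.6
```

Request:
{"op": "apply_moves", "data": {
  "rows": [
    [[0,0,0],[0,0,0],0.5],
    [[0,0,0],[0,0,0],0.6],
    [[0,0,0],[0,0,0],0.6],
    [[0,0,0],[0,0,0],0.6],
    [[0,0,-0.1],[0,0,0],0.6],
    [[0,0,-0.3],[0,0,0],0.6],
    [[0,0,-0.5],[0,0,0],0.6],
    [[0,0,-0.75],[0,0,0],1],
    [[0,0,-0.95],[0,0,0],1],
    [[0,0,-0.95],[0,0,0],1],
    [[0,0,-0.95],[0,0,0],1]
  ]
}}

```text
time: 7.3
ee_pos: [0.6106, 0.0351, 0.1914]
tcp_rot: [180.0, -0.1, 6.1]
wrist_force: [-0.2, 0.2, -0.8]
opening: 0.0854
grasp_force: 0.0
```

Run:
```python
from h import *
look("w3",.025,(.6104,.0354),.06); o=sensors.get_obs();print(o["ee_pos"],o["opening"])
plan(.4249,.2565,.16,6.2+120)
```

```text
w3 4615 [610.7  35.1] [78.3 32. ] 6.0 top 0.0604
[0.61028336 0.03507432 0.19041021] 0.08539101222058944
goal [0.425 0.256 0.16 ] yaw -53.8
   [-0.536, -0.8, 0.101] 0.666
   [-0.777, -0.569, 0.101] 0.666
   [-0.924, -0.269, 0.101] 0.666
```

```bash
sed -i 's/dy=(yaw-yw+90)%180-90/dy=(yaw-yw+20)%360-20 if yaw-yw>-30 else yaw-yw/' h.py
python3 - <<'E'
from h import *
plan(.5951,.2678,.16,96.2)
E
```

```text
goal [0.595 0.268 0.16 ] yaw 96.2
   [0.024, -0.583, 0.076] -0.751
   [0.245, -0.529, 0.076] -0.751
   [0.429, -0.395, 0.076] -0.751
   [0.548, -0.2, 0.076] -0.751
```

Request:
{"op": "apply_moves", "data": {
  "rows": [
    [[0.01,-0.2,0.03],[0,0,-0.25],1],
    [[0.02,-0.4,0.05],[0,0,-0.5],1],
    [[0.02,-0.58,0.08],[0,0,-0.75],1]
  ]
}}

```text
time: 7.65
ee_pos: [0.6058, 0.0935, 0.1815]
tcp_rot: [-180.0, 0.1, 28.9]
wrist_force: [0.5, -0.0, -0.2]
opening: 0.0849
grasp_force: 0.0
```

Request:
{"op": "apply_moves", "data": {
  "rows": [
    [[0.08,-0.18,0.03],[0,0,-0.25],1],
    [[0.16,-0.35,0.05],[0,0,-0.5],1],
    [[0.24,-0.53,0.08],[0,0,-0.75],1]
  ]
}}

```text
time: 7.95
ee_pos: [0.6014, 0.1516, 0.1735]
tcp_rot: [-179.9, 0.1, 51.4]
wrist_force: [-0.2, -0.0, 0.8]
opening: 0.0855
grasp_force: 0.0
```

Request:
{"op": "apply_moves", "data": {
  "rows": [
    [[0.14,-0.13,0.03],[0,0,-0.25],1],
    [[0.28,-0.26,0.05],[0,0,-0.5],1],
    [[0.43,-0.4,0.08],[0,0,-0.75],1]
  ]
}}

```text
time: 8.25
ee_pos: [0.5973, 0.2101, 0.1654]
tcp_rot: [-179.9, 0.1, 73.9]
wrist_force: [0.1, 0.3, -0.4]
opening: 0.0856
grasp_force: 0.0
```

Request:
{"op": "apply_moves", "data": {
  "rows": [
    [[0.18,-0.07,0.03],[0,0,-0.25],1],
    [[0.36,-0.14,0.05],[0,0,-0.5],1],
    [[0.55,-0.2,0.08],[0,0,-0.75],1],
    [[0.55,-0.2,0.08],[0,0,-0.75],1],
    [[0.55,-0.2,0.08],[0,0,-0.75],1],
    [[0.55,-0.2,0.08],[0,0,-0.75],1]
  ]
}}

```text
time: 8.85
ee_pos: [0.5941, 0.2673, 0.1585]
tcp_rot: [-180.0, 0.0, 96.0]
wrist_force: [-0.6, 0.3, -0.2]
opening: 0.0852
grasp_force: 0.0
```

Run:
```python
from h import *
look("w4",.02,(.5951,.2678),.06); o=sensors.get_obs();print(o["ee_pos"],o["tcp_rot"])
plan(.5951,.2678,.082,96.2)
```

```text
w4 3233 [596.8 267.2] [54.9 55.1] 51.2 top 0.0318
[0.59418843 0.26716458 0.15869952] [-1.79977309e+02  1.51312135e-02  9.59632574e+01]
goal [0.595 0.268 0.082] yaw 96.2
   [0.005, 0.01, 0.767] -0.008
```

View pics/w4.png

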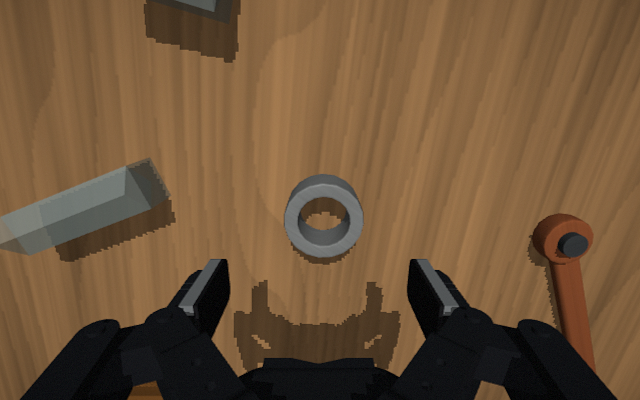

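The ring sits centred between the open fingers at (324,215), with the prisms and wrench well clear.

Request:
{"op": "apply_moves", "data": {
  "rows": [
    [[0,0.02,0.2],[0,0,0],1],
    [[0,0.02,0.4],[0,0,0],1],
    [[0,0.02,0.6],[0,0,0],1],
    [[0,0.02,0.78],[0,0,0],1],
    [[0,0.02,0.78],[0,0,0],1],
    [[0,0.02,0.78],[0,0,0],0.6],
    [[0,0.02,0.78],[0,0,0],0.5],
    [[0,0.02,0.78],[0,0,0],0.4],
    [[0,0.02,0.78],[0,0,0],0.4],
    [[0,0.02,0.78],[0,0,0],0.4],
    [[0,0.02,0.78],[0,0,0],0.4],
    [[0,0.02,0.7],[0,0,0],0.4],
    [[0,0.02,0.5],[0,0,0],0.4],
    [[0,0.02,0.25],[0,0,0],0.4],
    [[0,0.02,0],[0,0,0],0.4],
    [[0,0.02,0],[0,0,0],0.4]
  ]
}}

```text
time: 10.5
ee_pos: [0.5974, 0.2688, 0.1636]
tcp_rot: [179.7, -0.1, 96.1]
wrist_force: [0.9, -0.6, -2.3]
opening: 0.0545
grasp_force: 63.8
```

Run:
```python
from h import *
plan(.4695,.0215,.16,96.2)
```

```text
goal [0.47  0.022 0.16 ] yaw 96.2
   [-0.774, -0.512, 0.012] -0.001
   [-0.774, -0.512, 0.012] -0.001
   [-0.774, -0.512, 0.012] -0.001
```

Request:
{"op": "apply_moves", "data": {
  "rows": [
    [[-0.2,-0.13,0],[0,0,0],0.4],
    [[-0.45,-0.3,0],[0,0,0],0.4],
    [[-0.77,-0.51,0],[0,0,0],0.4]
  ]
}}

```text
time: 10.8
ee_pos: [0.5529, 0.1859, 0.1576]
tcp_rot: [-179.9, 0.0, 96.2]
wrist_force: [-0.0, -0.5, -2.8]
opening: 0.0542
grasp_force: 63.9
```

Request:
{"op": "apply_moves", "data": {
  "rows": [
    [[-0.26,-0.17,0],[0,0,0],0.4],
    [[-0.52,-0.34,0],[0,0,0],0.4],
    [[-0.77,-0.51,0],[0,0,0],0.4]
  ]
}}

```text
time: 11.1
ee_pos: [0.5101, 0.1031, 0.1581]
tcp_rot: [-180.0, 0.0, 96.1]
wrist_force: [-0.4, -1.1, -1.4]
opening: 0.0546
grasp_force: 63.9
```

Request:
{"op": "apply_moves", "data": {
  "rows": [
    [[-0.26,-0.17,0],[0,0,0],0.4],
    [[-0.5,-0.34,0],[0,0,0],0.4],
    [[-0.77,-0.51,0],[0,0,0],0.4],
    [[-0.77,-0.51,0],[0,0,0],0.4],
    [[-0.77,-0.51,0],[0,0,0],0.4],
    [[-0.77,-0.51,0],[0,0,0],0.4]
  ]
}}

```text
time: 11.7
ee_pos: [0.4687, 0.0227, 0.1586]
tcp_rot: [-180.0, -0.0, 96.1]
wrist_force: [-0.7, 0.4, -2.3]
opening: 0.0546
grasp_force: 63.9
```

Run:
```python
from h import *
look("w5",.05,(.47,.0217),.06); o=sensors.get_obs();print(o["ee_pos"],o["tcp_rot"],o["grasp_force"])
plan(.4695,.0215,.095,96.2)
```

```text
few 0
[0.468825   0.02283387 0.158637  ] [-1.79992515e+02 -1.06138317e-02  9.61416205e+01] 63.94834756851196
goal [0.47  0.022 0.095] yaw 96.2
   [-0.014, 0.005, 0.636] -0.002
```

View pics/w5.png

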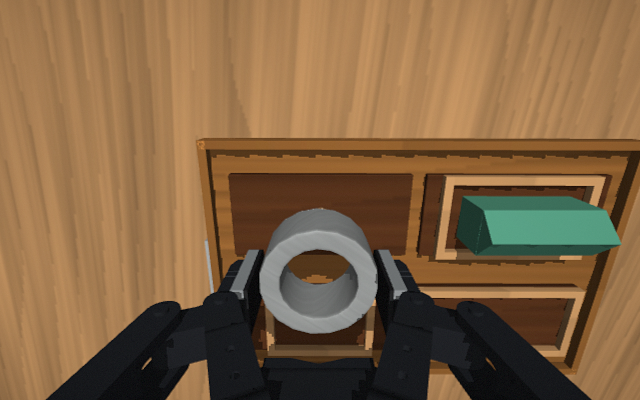

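The collar is held level over the post plate, whose far edge runs from (230,174) to (411,174); the green prism lies in the mid slot. Radial clearance is 10 mm, so I'll lower it.

Request:
{"op": "apply_moves", "data": {
  "rows": [
    [[-0.01,0.01,0.15],[0,0,0],0.4],
    [[-0.01,0.01,0.3],[0,0,0],0.4],
    [[-0.01,0.01,0.4],[0,0,0],0.4],
    [[-0.01,0.01,0.5],[0,0,0],0.4],
    [[-0.01,0.01,0.57],[0,0,0],0.4],
    [[-0.01,0.01,0.61],[0,0,0],0.4],
    [[-0.01,0.01,0.63],[0,0,0],0.4],
    [[-0.01,0.01,0.63],[0,0,0],0.4],
    [[-0.01,0.01,0.63],[0,0,0],0.4]
  ]
}}

```text
time: 12.65
ee_pos: [0.4694, 0.0214, 0.0971]
tcp_rot: [-180.0, -0.0, 96.1]
wrist_force: [-9.2, -0.2, 9.5]
opening: 0.0546
grasp_force: 65.1
```

Request:
{"op": "apply_moves", "data": {
  "rows": [
    [[0,0,0],[0,0,0],0.7],
    [[0,0,0],[0,0,0],0.85],
    [[0,0,0],[0,0,0],0.85],
    [[0,0,0],[0,0,0],0.85],
    [[0,0,-0.1],[0,0,0],0.85],
    [[0,0,-0.3],[0,0,0],0.85],
    [[0,0,-0.5],[0,0,0],0.85],
    [[0,0,-0.75],[0,0,0],1],
    [[0,0,-0.95],[0,0,0],1],
    [[0,0,-0.95],[0,0,0],1]
  ]
}}

```text
time: 13.65
ee_pos: [0.4708, 0.0214, 0.1944]
tcp_rot: [179.7, 0.0, 96.1]
wrist_force: [1.4, -1.7, 0.0]
opening: 0.0852
grasp_force: 0.0
```

Run:
```python
from h import *
look("w6",.028,(.47,.0217),.05)
plan(.4249,.2565,.16,207)
```

```text
w6 3245 [468.9  20.3] [55.  55.1] 82.0 top 0.0458
goal [0.425 0.256 0.16 ] yaw 207.0
   [0.597, -0.05, 0.081] -0.924
   [0.552, 0.233, 0.081] -0.924
   [0.38, 0.463, 0.081] -0.924
   [0.121, 0.586, 0.081] -0.924
```

Request:
{"op": "apply_moves", "data": {
  "rows": [
    [[0.15,-0.01,0.02],[0,0,-0.23],1],
    [[0.3,-0.02,0.04],[0,0,-0.46],1],
    [[0.45,-0.04,0.06],[0,0,-0.69],1],
    [[0.6,-0.05,0.08],[0,0,-0.92],1]
  ]
}}

```text
time: 14.1
ee_pos: [0.4577, 0.0809, 0.1818]
tcp_rot: [-179.9, -0.0, 124.0]
wrist_force: [0.3, -0.2, 0.6]
opening: 0.0852
grasp_force: 0.0
```

Request:
{"op": "apply_moves", "data": {
  "rows": [
    [[0.14,0.06,0.02],[0,0,-0.23],1],
    [[0.28,0.12,0.04],[0,0,-0.46],1],
    [[0.41,0.18,0.06],[0,0,-0.69],1],
    [[0.55,0.23,0.08],[0,0,-0.92],1]
  ]
}}

```text
time: 14.5
ee_pos: [0.4464, 0.1395, 0.1738]
tcp_rot: [-179.9, -0.1, 151.6]
wrist_force: [-0.6, -0.5, -0.1]
opening: 0.0855
grasp_force: 0.0
```

Request:
{"op": "apply_moves", "data": {
  "rows": [
    [[0.1,0.12,0.02],[0,0,-0.23],1],
    [[0.19,0.23,0.04],[0,0,-0.46],1],
    [[0.28,0.35,0.06],[0,0,-0.69],1],
    [[0.38,0.46,0.08],[0,0,-0.92],1]
  ]
}}

```text
time: 14.9
ee_pos: [0.4352, 0.198, 0.1657]
tcp_rot: [-180.0, -0.1, 179.2]
wrist_force: [0.2, -0.4, -0.6]
opening: 0.0852
grasp_force: 0.0
```

Request:
{"op": "apply_moves", "data": {
  "rows": [
    [[0.03,0.15,0.02],[0,0,-0.23],1],
    [[0.06,0.3,0.04],[0,0,-0.46],1],
    [[0.09,0.45,0.06],[0,0,-0.69],1],
    [[0.12,0.59,0.08],[0,0,-0.92],1],
    [[0.12,0.59,0.08],[0,0,-0.92],1],
    [[0.12,0.59,0.08],[0,0,-0.92],1],
    [[0.12,0.59,0.08],[0,0,-0.92],1]
  ]
}}

```text
time: 15.6
ee_pos: [0.4248, 0.2563, 0.1586]
tcp_rot: [-180.0, -0.0, -153.7]
wrist_force: [0.4, -0.2, 0.3]
opening: 0.0854
grasp_force: 0.0
```

Run:
```python
from h import *
look("w7",.012,(.425,.2565),.08); o=sensors.get_obs();print(o["ee_pos"],o["tcp_rot"],o["q"])
plan(.425,.2565,.082,207)
```

```text
w7 6694 [427.3 256.6] [100.8  32.1] 26.9 top 0.0465
[0.42488627 0.25625678 0.15877339] [-1.79993985e+02 -1.62559225e-02 -1.53640922e+02] [ 3.10969488e+01 -2.70093830e+00 -1.37680979e+01  7.89495376e+01
 -4.65190132e-03  4.73787071e+00]
goal [0.425 0.256 0.082] yaw -153.0
   [-0.002, 0.002, 0.768] -0.021
```

View pics/w7.png

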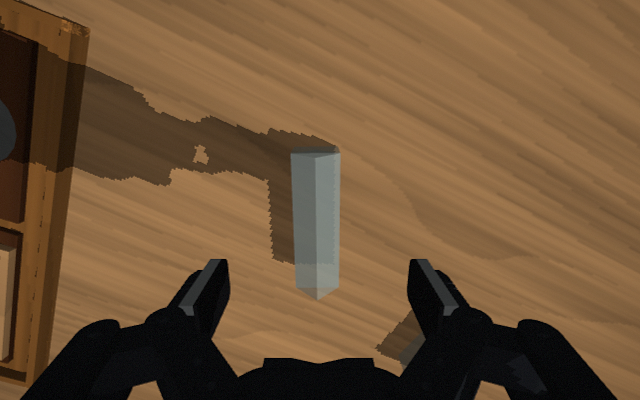

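The long prism lies aligned between the open fingers, ridge at (318,150) to (318,298).

Request:
{"op": "apply_moves", "data": {
  "rows": [
    [[-0.02,-0.01,0.2],[0,0,-0.02],1],
    [[-0.02,-0.01,0.4],[0,0,-0.02],1],
    [[-0.02,-0.01,0.6],[0,0,-0.02],1],
    [[-0.02,-0.01,0.77],[0,0,-0.02],1],
    [[-0.02,-0.01,0.77],[0,0,-0.02],1],
    [[-0.02,-0.01,0.77],[0,0,-0.02],0.3],
    [[-0.02,-0.01,0.77],[0,0,-0.02],0.2],
    [[-0.02,-0.01,0.77],[0,0,-0.02],0.1],
    [[-0.02,-0.01,0.77],[0,0,-0.02],0.0],
    [[-0.02,-0.01,0.77],[0,0,-0.02],0.0],
    [[-0.02,-0.01,0.77],[0,0,-0.02],0.0],
    [[-0.02,-0.01,0.77],[0,0,-0.02],0.0],
    [[-0.02,-0.01,0.77],[0,0,-0.02],0.0]
  ]
}}

```text
time: 16.95
ee_pos: [0.4276, 0.257, 0.0831]
tcp_rot: [-180.0, 0.1, -152.9]
wrist_force: [-0.4, -1.6, 6.4]
opening: 0.0307
grasp_force: 61.3
```

Run:
```python
from h import *
P=sensors.get_obs()["ee_pos"]; print(P)
plan(.62,-.0573,.165,-173.8,P+[0,0,.082])
```

```text
[0.42762903 0.2569977  0.08305052]
goal [ 0.62  -0.057  0.165] yaw 186.2
   [-0.023, -0.306, 0.0] -0.942
   [0.124, -0.281, 0.0] -0.942
   [0.242, -0.188, 0.0] -0.942
   [0.303, -0.051, 0.0] -0.942
   [0.291, 0.098, 0.0] -0.942
   [0.21, 0.224, 0.0] -0.942
   [0.079, 0.297, 0.0] -0.942
   [-0.071, 0.299, 0.0] -0.942
   [-0.204, 0.229, 0.0] -0.942
   [-0.288, 0.105, 0.0] -0.942
   [-0.304, -0.044, 0.0] -0.942
   [-0.247, -0.183, 0.0] -0.942
```

```bash
sed -i 's/dy=.*$/dy=yaw-yw/' h.py
python3 - <<'E'
from h import *
P=sensors.get_obs()["ee_pos"]
plan(.62,-.0573,.165,-173.8,P+[0,0,.082])
E
```

```text
goal [ 0.62  -0.057  0.165] yaw -173.8
   [-0.07, -0.919, 0.0] 0.174
   [-0.154, -0.908, 0.0] 0.174
   [-0.236, -0.891, 0.0] 0.174
   [-0.316, -0.865, 0.0] 0.174
```

Request:
{"op": "apply_moves", "data": {
  "rows": [
    [[0,0,-0.1],[0,0,0],0],
    [[0,0,-0.3],[0,0,0],0],
    [[0,0,-0.5],[0,0,0],0],
    [[0,0,-0.7],[0,0,0],0],
    [[0,0,-0.82],[0,0,0],0],
    [[0,0,-0.82],[0,0,0],0]
  ]
}}

```text
time: 17.55
ee_pos: [0.4276, 0.2572, 0.1656]
tcp_rot: [180.0, 0.1, -152.9]
wrist_force: [0.9, 0.5, -4.4]
opening: 0.0306
grasp_force: 60.1
```

Request:
{"op": "apply_moves", "data": {
  "rows": [
    [[-0.01,-0.18,0],[0,0,0.04],0],
    [[-0.03,-0.42,0],[0,0,0.08],0],
    [[-0.05,-0.67,0],[0,0,0.13],0],
    [[-0.07,-0.92,0],[0,0,0.17],0]
  ]
}}

```text
time: 17.95
ee_pos: [0.4751, 0.1772, 0.1626]
tcp_rot: [180.0, -0.1, -158.0]
wrist_force: [0.2, -0.2, -4.4]
opening: 0.0307
grasp_force: 60.2
```

Request:
{"op": "apply_moves", "data": {
  "rows": [
    [[-0.04,-0.23,0],[0,0,0.04],0],
    [[-0.08,-0.46,0],[0,0,0.09],0],
    [[-0.12,-0.69,0],[0,0,0.13],0],
    [[-0.15,-0.91,0],[0,0,0.17],0]
  ]
}}

```text
time: 18.35
ee_pos: [0.5232, 0.0984, 0.1625]
tcp_rot: [180.0, -0.1, -163.2]
wrist_force: [0.1, -0.2, -3.7]
opening: 0.0304
grasp_force: 60.2
```

Request:
{"op": "apply_moves", "data": {
  "rows": [
    [[-0.06,-0.23,0],[0,0,0.04],0],
    [[-0.12,-0.46,0],[0,0,0.09],0],
    [[-0.18,-0.68,0],[0,0,0.13],0],
    [[-0.24,-0.89,0],[0,0,0.17],0]
  ]
}}

```text
time: 18.75
ee_pos: [0.572, 0.0202, 0.1624]
tcp_rot: [180.0, -0.1, -168.3]
wrist_force: [0.7, 0.7, -4.1]
opening: 0.031
grasp_force: 60.2
```

Request:
{"op": "apply_moves", "data": {
  "rows": [
    [[-0.08,-0.23,0],[0,0,0.04],0],
    [[-0.16,-0.46,0],[0,0,0.09],0],
    [[-0.24,-0.68,0],[0,0,0.13],0],
    [[-0.32,-0.87,0],[0,0,0.17],0],
    [[-0.32,-0.87,0],[0,0,0.17],0],
    [[-0.32,-0.87,0],[0,0,0.17],0],
    [[-0.32,-0.87,0],[0,0,0.17],0]
  ]
}}

```text
time: 19.45
ee_pos: [0.6206, -0.0569, 0.1631]
tcp_rot: [180.0, -0.1, -173.3]
wrist_force: [-0.4, -0.2, -3.5]
opening: 0.0307
grasp_force: 60.3
```

Run:
```python
from h import *
look("w8",.05,(.62,-.057),.07); o=sensors.get_obs();print(o["ee_pos"],o["tcp_rot"],o["wrist_force"])
plan(.62,-.0573,.096,-173.8)
```

```text
few 0
[ 0.62070437 -0.0567545   0.16340311] [ 1.79979495e+02 -5.14316866e-02 -1.73244402e+02] [-0.62432091  0.33492395 -4.14366966]
goal [ 0.62  -0.057  0.096] yaw -173.8
   [0.008, -0.005, 0.674] 0.019
```

View pics/w8.png

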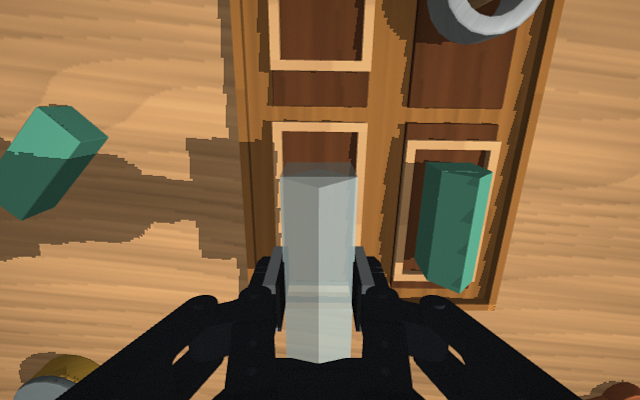

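The long prism hangs over the long slot; that slot's near-base end runs from (273,124) to (367,123), and the short slot's end from (268,66) to (372,71). I'll check the centre along x.

Run:
```python
from h import *
C=imaging.get_calibration("wrist");K,T=C["intrinsics"],C["world_from_camera"]
uv=np.array([(273,123),(367,122),(268,66),(372,71)],float); r=np.c_[(uv-K[:2,2])/[K[0,0],K[1,1]],np.ones(4)]@T[:3,:3].T
Q=T[:3,3]+r*((.0185-T[2,3])/r[:,2])[:,None]; a=np.radians(6.2); e=np.array([np.cos(a),np.sin(a),0])
print(Q.round(4)); print("long",Q[:2].mean(0)+.066*e,"short",Q[2:].mean(0)-.044*e)
```

```text
[[ 0.5594 -0.0945  0.0185]
 [ 0.5513 -0.0314  0.0185]
 [ 0.5243 -0.1002  0.0185]
 [ 0.5194 -0.0335  0.0185]]
long [ 0.62095958 -0.05582733  0.0185    ] short [ 0.47809518 -0.07160656  0.0185    ]
```

Request:
{"op": "apply_moves", "data": {
  "rows": [
    [[0.01,0,0.15],[0,0,0.02],0],
    [[0.01,0,0.35],[0,0,0.02],0],
    [[0.01,0,0.5],[0,0,0.02],0],
    [[0.01,0,0.6],[0,0,0.02],0],
    [[0.01,0,0.64],[0,0,0.02],0],
    [[0.01,0,0.66],[0,0,0.02],0],
    [[0.01,0,0.67],[0,0,0.02],0],
    [[0.01,0,0.67],[0,0,0.02],0],
    [[0.01,0,0.67],[0,0,0.02],0]
  ]
}}

```text
time: 20.4
ee_pos: [0.6205, -0.0576, 0.0975]
tcp_rot: [-180.0, 0.1, -173.9]
wrist_force: [-0.0, 0.2, -3.7]
opening: 0.0307
grasp_force: 60.3
```

Request:
{"op": "apply_moves", "data": {
  "rows": [
    [[0,0,0.01],[0,0,0],0],
    [[0,0,0.02],[0,0,0],0],
    [[0,0,0.02],[0,0,0],0],
    [[0,0,0.02],[0,0,0],0]
  ]
}}

```text
time: 20.8
ee_pos: [0.6204, -0.0576, 0.0971]
tcp_rot: [-180.0, 0.1, -173.9]
wrist_force: [-6.2, 0.1, 10.1]
opening: 0.0304
grasp_force: 62.0
```

Contact is made, so I'll release, lift and head for the short prism.

Request:
{"op": "apply_moves", "data": {
  "rows": [
    [[0,0,0],[0,0,0],0.5],
    [[0,0,0],[0,0,0],0.6],
    [[0,0,0],[0,0,0],0.6],
    [[0,0,0],[0,0,0],0.6],
    [[0,0,-0.1],[0,0,0],0.6],
    [[0,0,-0.3],[0,0,0],0.6],
    [[0,0,-0.5],[0,0,0],0.6],
    [[0,0,-0.75],[0,0,0],1],
    [[0,0,-0.95],[0,0,0],1],
    [[0,0,-0.95],[0,0,0],1],
    [[0,0,-0.95],[0,0,0],1]
  ]
}}

```text
time: 21.9
ee_pos: [0.6204, -0.0576, 0.1904]
tcp_rot: [-180.0, 0.1, -173.9]
wrist_force: [-0.1, 0.3, -0.9]
opening: 0.0853
grasp_force: 0.0
```

Run:
```python
from h import *
look("w9",.028,(.62,-.057),.06)
plan(.4955,.4085,.16,-187.5,yw=-173.9)
```

```text
w9 5803 [619.9 -57.3] [100.5  32.1] 6.0 top 0.0605
goal [0.496 0.408 0.16 ] yaw -187.5
   [0.149, 0.953, 0.059] 0.091
   [0.194, 0.945, 0.059] 0.091
   [0.238, 0.935, 0.059] 0.091
   [0.282, 0.922, 0.059] 0.091
   [0.326, 0.908, 0.059] 0.091
```

Request:
{"op": "apply_moves", "data": {
  "rows": [
    [[0.05,0.32,0.02],[0,0,0.03],1],
    [[0.1,0.64,0.04],[0,0,0.06],1],
    [[0.15,0.95,0.06],[0,0,0.09],1]
  ]
}}

```text
time: 22.25
ee_pos: [0.5943, 0.0361, 0.1823]
tcp_rot: [180.0, -0.1, -176.7]
wrist_force: [0.8, -0.3, -0.6]
opening: 0.0854
grasp_force: 0.0
```

Request:
{"op": "apply_moves", "data": {
  "rows": [
    [[0.06,0.32,0.02],[0,0,0.03],1],
    [[0.13,0.63,0.04],[0,0,0.06],1],
    [[0.19,0.95,0.06],[0,0,0.09],1]
  ]
}}

```text
time: 22.55
ee_pos: [0.5696, 0.13, 0.1765]
tcp_rot: [-180.0, -0.1, -179.3]
wrist_force: [0.7, 0.3, -1.1]
opening: 0.0852
grasp_force: 0.0
```

Request:
{"op": "apply_moves", "data": {
  "rows": [
    [[0.08,0.32,0.02],[0,0,0.03],1],
    [[0.16,0.63,0.04],[0,0,0.06],1],
    [[0.24,0.94,0.06],[0,0,0.09],1]
  ]
}}

```text
time: 22.85
ee_pos: [0.5444, 0.2238, 0.1705]
tcp_rot: [-180.0, -0.1, 178.0]
wrist_force: [0.4, -0.2, -0.1]
opening: 0.085
grasp_force: 0.0
```

Request:
{"op": "apply_moves", "data": {
  "rows": [
    [[0.09,0.31,0.02],[0,0,0.03],1],
    [[0.19,0.62,0.04],[0,0,0.06],1],
    [[0.28,0.92,0.06],[0,0,0.09],1]
  ]
}}

```text
time: 23.15
ee_pos: [0.5196, 0.3167, 0.1644]
tcp_rot: [-179.9, -0.1, 175.3]
wrist_force: [0.3, -0.1, -0.9]
opening: 0.0853
grasp_force: 0.0
```

Request:
{"op": "apply_moves", "data": {
  "rows": [
    [[0.11,0.31,0.02],[0,0,0.03],1],
    [[0.22,0.62,0.04],[0,0,0.06],1],
    [[0.33,0.91,0.06],[0,0,0.09],1],
    [[0.33,0.91,0.06],[0,0,0.09],1],
    [[0.33,0.91,0.06],[0,0,0.09],1],
    [[0.33,0.91,0.06],[0,0,0.09],1]
  ]
}}

```text
time: 23.75
ee_pos: [0.4952, 0.4082, 0.1592]
tcp_rot: [-179.9, -0.0, 172.6]
wrist_force: [0.3, -0.3, 0.1]
opening: 0.0855
grasp_force: 0.0
```

Run:
```python
from h import *
look("w10",.012,(.4955,.4085),.07); o=sensors.get_obs();print(o["ee_pos"],o["tcp_rot"],o["q"])
```

```text
w10 4008 [496.7 407.6] [32.1 56.6] 80.7 top 0.0465
[0.49544133 0.40801757 0.15953408] [-1.79961438e+02 -2.36459493e-02  1.72552278e+02] [ 3.94759465e+01  1.71691027e+01  8.20861203e+00  8.10838263e+01
 -9.06476898e-03  4.69236643e+01]
```

Request:
{"op": "apply_moves", "data": {
  "rows": [
    [[-0.01,0,0.2],[0,0,0.06],1],
    [[-0.01,0,0.4],[0,0,0.06],1],
    [[-0.01,0,0.6],[0,0,0.06],1],
    [[-0.01,0,0.77],[0,0,0.06],1],
    [[-0.01,0,0.77],[0,0,0.06],1],
    [[-0.01,0,0.77],[0,0,0.06],0.3],
    [[-0.01,0,0.77],[0,0,0.06],0.2],
    [[-0.01,0,0.77],[0,0,0.06],0.1],
    [[-0.01,0,0.77],[0,0,0.06],0.0],
    [[-0.01,0,0.77],[0,0,0.06],0.0],
    [[-0.01,0,0.77],[0,0,0.06],0.0],
    [[-0.01,0,0.77],[0,0,0.06],0.0],
    [[-0.01,0,0.77],[0,0,0.06],0.0]
  ]
}}

```text
time: 25.1
ee_pos: [0.4966, 0.4092, 0.0842]
tcp_rot: [179.9, 0.1, 170.8]
wrist_force: [-0.1, -1.4, 5.8]
opening: 0.0306
grasp_force: 61.8
```

Request:
{"op": "apply_moves", "data": {
  "rows": [
    [[0,0,-0.1],[0,0,0],0],
    [[0,0,-0.3],[0,0,0],0],
    [[0,0,-0.5],[0,0,0],0],
    [[0,0,-0.7],[0,0,0],0],
    [[0,0,-0.82],[0,0,0],0],
    [[0,0,-0.82],[0,0,0],0]
  ]
}}

```text
time: 25.7
ee_pos: [0.4967, 0.4094, 0.167]
tcp_rot: [179.9, 0.1, 170.8]
wrist_force: [-0.2, -0.5, -1.8]
opening: 0.0307
grasp_force: 60.8
```

Run:
```python
from h import *
plan(.4785,-.0715,.163,186.2)
```

```text
goal [ 0.478 -0.072  0.163] yaw 186.2
   [-0.118, -0.955, 0.008] -0.103
   [-0.066, -0.96, 0.008] -0.103
   [-0.015, -0.962, 0.008] -0.103
   [0.037, -0.962, 0.008] -0.103
   [0.089, -0.958, 0.008] -0.103
```

Request:
{"op": "apply_moves", "data": {
  "rows": [
    [[-0.02,-0.18,0],[0,0,-0.02],0],
    [[-0.05,-0.42,0],[0,0,-0.05],0],
    [[-0.08,-0.68,0],[0,0,-0.08],0],
    [[-0.12,-0.95,0],[0,0,-0.1],0]
  ]
}}

```text
time: 26.1
ee_pos: [0.4922, 0.3122, 0.1634]
tcp_rot: [-179.9, -0.1, 173.9]
wrist_force: [-0.8, -0.5, -2.1]
opening: 0.0306
grasp_force: 60.8
```

Request:
{"op": "apply_moves", "data": {
  "rows": [
    [[-0.02,-0.24,0],[0,0,-0.03],0],
    [[-0.04,-0.48,0],[0,0,-0.05],0],
    [[-0.05,-0.72,0],[0,0,-0.08],0],
    [[-0.07,-0.96,0],[0,0,-0.1],0]
  ]
}}

```text
time: 26.5
ee_pos: [0.4888, 0.2159, 0.1637]
tcp_rot: [-180.0, -0.1, 176.8]
wrist_force: [0.7, -0.4, -1.8]
opening: 0.0306
grasp_force: 60.8
```

Request:
{"op": "apply_moves", "data": {
  "rows": [
    [[0,-0.24,0],[0,0,-0.03],0],
    [[-0.01,-0.48,0],[0,0,-0.05],0],
    [[-0.01,-0.72,0],[0,0,-0.08],0],
    [[-0.01,-0.96,0],[0,0,-0.1],0]
  ]
}}

```text
time: 26.9
ee_pos: [0.4845, 0.1201, 0.1637]
tcp_rot: [-180.0, -0.1, 179.8]
wrist_force: [1.1, -0.1, -2.6]
opening: 0.0305
grasp_force: 60.8
```

Request:
{"op": "apply_moves", "data": {
  "rows": [
    [[0.01,-0.24,0],[0,0,-0.03],0],
    [[0.02,-0.48,0],[0,0,-0.05],0],
    [[0.03,-0.72,0],[0,0,-0.08],0],
    [[0.04,-0.96,0],[0,0,-0.1],0]
  ]
}}

```text
time: 27.3
ee_pos: [0.4801, 0.0242, 0.1638]
tcp_rot: [180.0, -0.1, -177.2]
wrist_force: [0.2, 0.3, -1.9]
opening: 0.0309
grasp_force: 60.8
```

Request:
{"op": "apply_moves", "data": {
  "rows": [
    [[0.02,-0.24,0],[0,0,-0.03],0],
    [[0.04,-0.48,0],[0,0,-0.05],0],
    [[0.06,-0.72,0],[0,0,-0.08],0],
    [[0.09,-0.96,0],[0,0,-0.1],0],
    [[0.09,-0.96,0],[0,0,-0.1],0],
    [[0.09,-0.96,0],[0,0,-0.1],0],
    [[0.09,-0.96,0],[0,0,-0.1],0]
  ]
}}

```text
time: 28.0
ee_pos: [0.4763, -0.0707, 0.1643]
tcp_rot: [180.0, -0.0, -174.2]
wrist_force: [0.5, 0.8, -1.9]
opening: 0.0308
grasp_force: 60.8
```

Run:
```python
from h import *
look("w11",.05,(.4785,-.0715),.07); o=sensors.get_obs();print(o["ee_pos"],o["tcp_rot"],o["wrist_force"])
plan(.4785,-.0715,.098,-173.8)
```

```text
few 0
[ 0.47636427 -0.07055987  0.16448571] [ 1.79981856e+02 -3.18518841e-02 -1.74159360e+02] [-0.53469893 -0.39385086 -1.14240774]
goal [ 0.478 -0.072  0.098] yaw -173.8
   [-0.02, -0.012, 0.665] -0.012
```

View pics/w11.png

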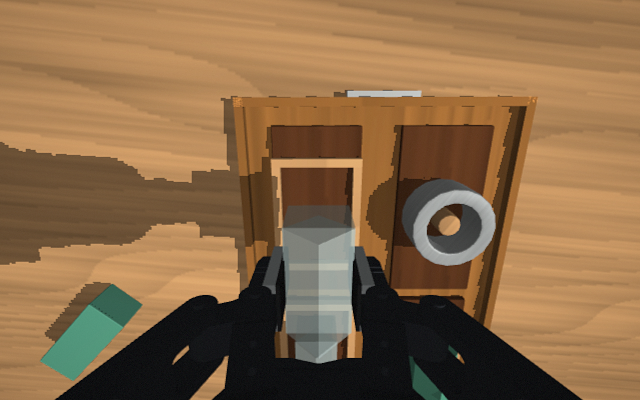

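The short prism is over the short slot (pale end from (270,161) to (362,161)), and the collar lies round the post, seen at (450,222). I'll lower it.

Request:
{"op": "apply_moves", "data": {
  "rows": [
    [[-0.02,-0.01,0.15],[0,0,-0.01],0],
    [[-0.02,-0.01,0.35],[0,0,-0.01],0],
    [[-0.02,-0.01,0.5],[0,0,-0.01],0],
    [[-0.02,-0.01,0.59],[0,0,-0.01],0],
    [[-0.02,-0.01,0.63],[0,0,-0.01],0],
    [[-0.02,-0.01,0.65],[0,0,-0.01],0],
    [[-0.02,-0.01,0.66],[0,0,-0.01],0],
    [[-0.02,-0.01,0.67],[0,0,-0.01],0],
    [[-0.02,-0.01,0.67],[0,0,-0.01],0],
    [[-0.02,-0.01,0.67],[0,0,-0.01],0]
  ]
}}

```text
time: 29.05
ee_pos: [0.4787, -0.0721, 0.0982]
tcp_rot: [-180.0, 0.0, -173.9]
wrist_force: [-0.3, 0.9, -1.9]
opening: 0.0307
grasp_force: 60.8
```

Request:
{"op": "apply_moves", "data": {
  "rows": [
    [[0,0,0.01],[0,0,0],0],
    [[0,0,0.02],[0,0,0],0],
    [[0,0,0.02],[0,0,0],0],
    [[0,0,0.02],[0,0,0],0]
  ]
}}

```text
time: 29.45
ee_pos: [0.4787, -0.072, 0.0981]
tcp_rot: [-180.0, 0.1, -173.9]
wrist_force: [-8.7, 0.7, 16.7]
opening: 0.0311
grasp_force: 63.3
```

Request:
{"op": "apply_moves", "data": {
  "rows": [
    [[0,0,0],[0,0,0],0.5],
    [[0,0,0],[0,0,0],0.6],
    [[0,0,0],[0,0,0],0.6],
    [[0,0,0],[0,0,0],0.6],
    [[0,0,-0.1],[0,0,0],0.6],
    [[0,0,-0.3],[0,0,0],0.6],
    [[0,0,-0.5],[0,0,0],0.6],
    [[0,0,-0.75],[0,0,0],1],
    [[0,0,-0.98],[0,0,0],1],
    [[0,0,-0.98],[0,0,0],1],
    [[0,0,-0.98],[0,0,0],1]
  ]
}}

```text
time: 30.55
ee_pos: [0.4788, -0.072, 0.1945]
tcp_rot: [-180.0, 0.1, -173.9]
wrist_force: [-0.1, 0.4, -0.9]
opening: 0.0853
grasp_force: 0.0
```

Request:
{"op": "apply_moves", "data": {
  "rows": [
    [[0.4,0,-0.3],[0,0,0],1],
    [[0.8,0,-0.6],[0,0,0],1],
    [[1.0,0,-1.0],[0,0,0],1],
    [[1.0,0,-1.0],[0,0,0],1],
    [[1.0,0,-1.0],[0,0,0],1],
    [[1.0,0,-1.0],[0,0,0],1]
  ]
}}

```text
time: 31.15
ee_pos: [0.3791, -0.0826, 0.2924]
tcp_rot: [180.0, -0.1, -173.9]
wrist_force: [-0.8, -0.1, -1.4]
opening: 0.0857
grasp_force: 0.0
```

Run:
```python
from h import *
look("w12",.028,(.4785,-.0715),.05)
for n,c in dict(mid=(.61,.035),long=(.62,-.057),col=(.469,.021)).items(): look("w12"+n,.028,c,.05)
p,d=imaging.camera("wrist"); cv2.imwrite("pics/w13.png",p[:,:,::-1])
```

```text
w12 1453 [479.1 -71.5] [57.1 31.5] 6.0 top 0.0605
w12mid 1180 [602.7  34.4] [64.3 32.6] 5.9 top 0.0601
w12long 785 [594.8 -60.1] [49.2 32.2] 5.2 top 0.0604
w12col 1394 [467.6  16.4] [48.7 54.6] 75.0 top 0.0457
```

View pics/w13.png

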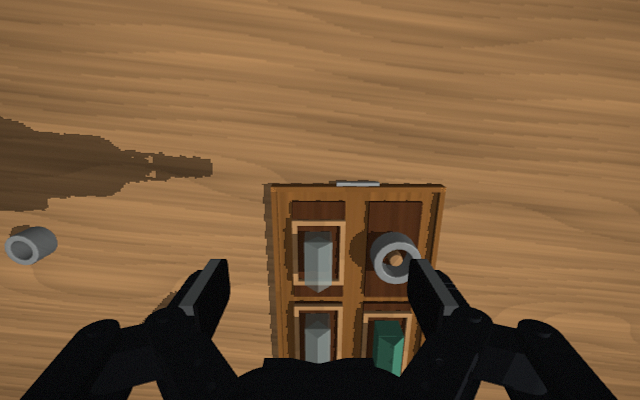

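All three prisms lie flat in their slots, and the collar sits round the post at (397,260). The small ring (30,245) is where it was, and the heights agree, so I'll hand in.

```bash
python3 -c "
from workcell import bot; print(bot.job_done())"
```

```text
the job is handed in; nothing more can be done
None
```

The job is handed in at about 31 s on the robot's clock: all three prisms lie ridge up in their own slots, the collar is on the post, and the flat bar and small ring were left untouched; no pass or fail verdict was returned.

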